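# Flip the dry-painted tile over the ramp edge into its tray

## Robot

A 6-joint arm with a two-finger parallel gripper is mounted at the origin on a cart in front of the work surface, level with it; the furniture and walls round the work are solid. World frame = base frame: x ahead of the robot, y to its left, z up, the work surface at z = 0. Lengths are in m, angles in rad, forces in N, time in s.
With the tool pointing down it reaches from about 0.425 to 0.95 m from the base axis. Payload 3.5 kg.
Tool frame: the origin (TCP) lies on the centre line of the jaws, within the pads' length; the fingertips stand 14 mm ahead of it and the grasp point (between the pads) lies 5 mm behind it (ctrl.finger_overhang is the distance from the TCP to the fingertips, in m); z points along the fingers, y is the line along which they close (so a half turn about z gives the same grasp; the last joint's range is limited). The gripper opens to 85 mm and grips with 20 to 120 N. Pads are 22 mm wide; open, the fingers measure 114 mm over their backs; the gripper's body (76 mm by 85 mm) begins 54 mm behind the grasp point. The pads swing forward as they close: fully open they stand 13 mm farther back than shut.
Start: joints at [-1.367, 0.286, 1.577, -0, 1.279, -0.15], TCP at [0.234, -0.633, 0.245] pointing down, gripper open.
Joint ranges: [-2.77, 2.77], [-0.9, 2.22], [0.21, 2.48], [-1.53, 4.67], [0.24, 2.81], [-2.84, 2.84]. Speed limits (rad/s): [2.79, 2.79, 3.14, 3.14, 3.14, 3.14].

## Interface

Orientations are given as a unit quaternion [x, y, z, w].
In Python, from plant import ctrl gives the robot as it stands.
- The arm moves only by the tool send_rows, never from a script. Its argument "moves" is text: rows parted by semicolons, each of 7 numbers parted by spaces: the turn, a rotation vector about the tool's x, y, z in units of 360 degrees (1.0 is 360 degrees), then the shift along the tool's x, y, z in units of 20 cm (1.0 is 20 cm), then the gripper's target within -1 to 1 (fully open at 1, half-way at 0, shut at -1). A call has 1 to 12 rows; each row is the pose to reach, as a shift and turn from the pose commanded when the call began, along the tool's axes at that moment, turning the shorter way round; what a row does not reach only later rows make up. A row lasts 1/8 s, in which the tool goes at most 62.5 mm and 10.7 degrees, less where a joint would pass 70% of its speed; a pose out of reach is approached as far as the arm can. A call with a number of a shift or a turn outside -1 to 1 is refused whole. A call with a gripper value outside its range is refused whole. The fingers move at their own pace and stop on an object; "newtons" is the grip in N (left out, the last holds). Time passes only in rows, so rows that repeat a pose let the fingers close. It gives the time, the measured TCP pose, the force, the opening and the grip force at its end, in the units of the state.
- ctrl.get_state(): the state, without advancing time (a new reading comes with each control period).
- ctrl.read_camera(name): name is "scene" or "top" or "wrist"; returns a dict with "image" (384x512x3 uint8, red, green, blue), "fovy" (degrees; the focal length in pixels is half the picture's height over the tangent of half this angle, whatever the lens; pixels are square), "cx", "cy" (the principal point, pixels), "extrinsics" (4x4, takes a point from camera to world coordinates). Camera axes: x right, y up, looking along -z (the intrinsics and any distortion apply to the point x, -y, -z); pixel columns grow to the right and rows downward; lengths in m; the calibration is good to about 2 mm. A picture is of the moment at which its call begins. There is no depth.
- ctrl.sign_off(): hands the job in; it is judged then, once.
The state is a dict: "time": time; "qpos": joint angles; "dq": joint speeds; "joint_efforts": joint torques, N m; "eef_pos": TCP position; "tcp_rot": TCP orientation; "contact_force": force on the tool from outside, world axes, zero at the start; "wrist_torque": the same for the moment, N m; "opening": opening from 0.0 (shut) to 1.0 (fully open); "finger_force": force on a finger pad.
Only numpy, scipy, OpenCV 4.12 (cv2) and the standard library are available. Lean on these libraries where they do the work, as an engineer would, in place of code of your own. Each camera call takes 0.05 s, during which the arm holds its last target. There are 200 camera calls.

## Task

The paint on the blue tile is dry and its back has to be worked on next, so turn it over on the wooden tile turner: hold the blue tile level just above the ramp's top edge, lying lengthwise across the edge with its middle a little past it on the tray side, and let go, so that it tips off the edge, turns over as it falls and ends lying flat in the tray, blue face down. Leave the white tile where it lies.

Things in the scene. Friction and masses are not known exactly. Their poses are not given: they have to be found in the camera images.
- blue_tile: clay tile, 70 mm long (its x), 40 mm wide (its y), 10 mm thick, 40 to 75 g; one broad face painted blue, the other bare reddish clay. Starts flat on the table, blue face up, at any yaw. Origin: centre of the bare clay face; z points out of the blue face (up at the start, down when turned over).
- white_tile: a second tile of the same size and shape with a glossy white face, flat on the table, white face up; not to be moved. Origin and axes as for the blue tile.
- ramp_edge (a point): Top middle of a 6 mm steel bar, 100 mm long, along the top edge of a wooden ramp fixed to the table, 130 mm up. x along the bar, z up; the ramp falls at 40 degrees to +y, the tray lies below at -y. A tile let go level, 0 to 8 mm above the bar, its length along y (within 7 degrees), its middle at y -5 to -30 mm (best -18), flips into the tray; at y > 0 it slides down the ramp unturned.
- tray_floor (a point): centre of the floor of the tray below the bar, on the same fixed stand, 6 mm above the table and 124 mm below the bar's top; axes as for ramp_edge. The floor is grey felt, 128 mm along x and 169 mm along y, inside wooden walls 16 mm high; it reaches 40 mm under the ramp.

How it is judged:
On the way, in this order (a step that is already met when the one before it is completed fails the run):
1. the blue tile is held level over the ramp's top edge, at most 60 mm above it (z of blue_tile in the frame of ramp_edge between -0.004 and 0.06 m and y of blue_tile in the frame of ramp_edge between -0.045 and 0.035 m and x of blue_tile in the frame of ramp_edge between -0.05 and 0.05 m and angle between blue_tile's own z axis and vertical below 0.35 rad), for 0.1 s.
2. let go by the fingers, the blue tile turns over on its way down, before it lands (contact force between the fingers and blue_tile below 0.05 N and z of blue_tile in the frame of tray_floor above 0.03 m and angle between blue_tile's own z axis and vertical between 0.8 and 2.5 rad).
At the end, for the whole second after the job is handed in: the blue tile lies at rest in the tray, flat on its floor within 10 degrees, blue face down, and the white tile is within 15 mm of where it started (angle between blue_tile's own z axis and vertical above 2.967 rad and z of blue_tile in the frame of tray_floor between 0.004 and 0.016 m and x of blue_tile in the frame of tray_floor between -0.064 and 0.064 m and y of blue_tile in the frame of tray_floor between -0.085 and 0.085 m and linear speed of blue_tile below 0.02 m/s and distance of white_tile from where it was at the start of the episode below 0.015 m); the robot touches nothing.
It fails at once if the white tile is moved more than 15 mm (distance of white_tile from where it was at the start of the episode above 0.015 m).
It also fails if it takes over 32 s, if anything falls off the work surface, if the arm or the gripper's body presses on something with over 40 N, if the wrist force passes 120 N, or if a joint passes its speed limit or range.

## Working session

There is one attempt and no reset: what is moved stays moved. The work goes in short steps, Python scripts to look and compute and a tool call to move; the robot and the scene stay as the last step left them, time stands still between calls to the robot, and variables do not carry over. Pictures are saved under pics/ and viewed, at most 11 in all, crops included, and the job is handed in when it is done.

Besides the shell and the picture viewer there is one more tool, called after ">>>" by a JSON object that holds its "method" and its "body". send_rows: Moves the arm, as the interface text tells. Its arguments: {"type":"object","properties":{"moves":{"type":"string"},"newtons":{"type":"number"}},"required":["moves"]}

```bash
mkdir -p pics; ls
cat > h.py <<'E'
import numpy as np, cv2
from plant import ctrl
from scipy.spatial.transform import Rotation as R
def snap(n,f):
    c=ctrl.read_camera(n); cv2.imwrite(f'pics/{f}.png',c['image'][:,:,::-1]); np.savez(f'pics/{f}.npz',**c); return c
def ray(c,u,v,z):
    f=c['image'].shape[0]/2/np.tan(np.radians(float(c['fovy']))/2)
    E=c['extrinsics']; d=E[:3,:3]@np.array([(u-c['cx'])/f,-(v-c['cy'])/f,-1]); o=E[:3,3]
    return o+d*(z-o[2])/d[2]
def proj(c,P):
    f=c['image'].shape[0]/2/np.tan(np.radians(float(c['fovy']))/2)
    E=c['extrinsics']; q=E[:3,:3].T@(np.array(P)-E[:3,3]); return c['cx']-f*q[0]/q[2], c['cy']+f*q[1]/q[2]
E
python3 - <<'E'
from h import *
a=snap('top','top0');b=snap('scene','sc0')
for c in(a,b): print({k:v for k,v in c.items() if k!='image'})
print(ctrl.get_state())
cv2.imwrite('pics/both.png',np.vstack([a['image'],b['image']])[:,:,::-1][:, :] if 0 else cv2.resize(a['image'],(800,600))[:,:,::-1])
E
```

```text
pics
{'fovy': 46.926239597844045, 'cx': 251.69731765754696, 'cy': 187.31263587266085, 'extrinsics': array([[ 0.0205988 ,  0.99598614, -0.08710512,  0.42704918],
       [-0.99963836,  0.01901098, -0.01901929,  0.04482456],
       [-0.01728699,  0.08746539,  0.99601755,  1.14466141],
       [ 0.        ,  0.        ,  0.        ,  1.        ]])}
{'fovy': 48.72737674475407, 'cx': 253.2291722212094, 'cy': 183.55314763796147, 'extrinsics': array([[-0.75027182,  0.38270552, -0.53909988, -0.04937681],
       [-0.6610446 , -0.42118513,  0.62098561,  0.7355511 ],
       [ 0.01059377,  0.82227707,  0.56898875,  0.73250673],
       [ 0.        ,  0.        ,  0.        ,  1.        ]])}
{'time': 0.1, 'qpos': array([-1.36699490e+00,  2.87139806e-01,  1.57806874e+00,  5.89131080e-07,
        1.27857795e+00, -1.50021793e-01]), 'dq': array([-0.00107577, -0.00138652, -0.00279455, -0.00065022, -0.00093319,
        0.00049489]), 'joint_efforts': array([ 6.27340651e-04, -4.07297695e+01, -2.93699366e+01, -1.47966252e-04,
        3.42660518e-03, -2.91027170e-06]), 'eef_pos': array([ 0.23377508, -0.63261309,  0.24402298]), 'tcp_rot': array([ 9.84391336e-01,  1.75990039e-01, -2.92105406e-05, -1.09653113e-03]), 'contact_force': array([-0.73885578,  0.81397117,  0.02234391]), 'wrist_torque': array([-0.00646101, -0.00022824,  0.02543466]), 'finger_force': 0.0, 'opening': 1.0010789442133774}
```

View pics/both.png

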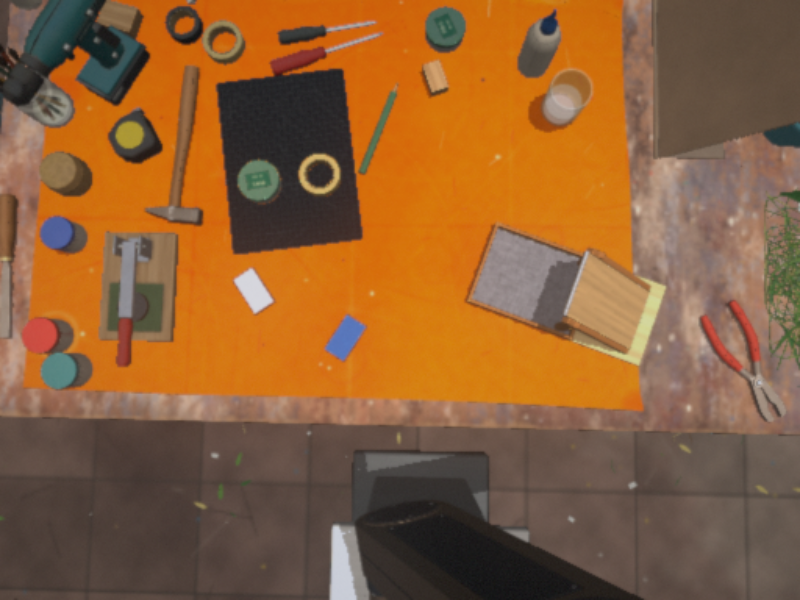

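View pics/sc0.png

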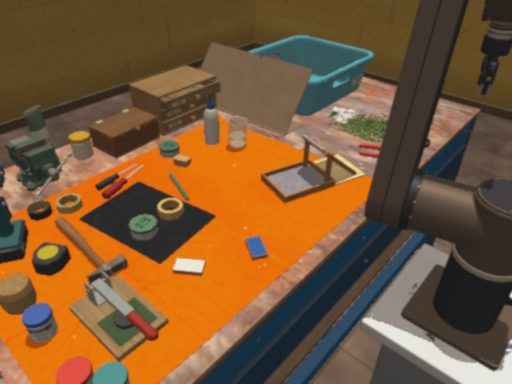

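The top view shows the blue tile at about (345,338) and the white one at (254,290). The stand has its tray at about (525,275) and its bar running from (588,250) to (563,322); all are in the 800x600 scaling. In the scene view the blue tile is at (257,247) and the bar at about (320,150).

Run:
```python
from h import *
c=dict(np.load('pics/top0.npz')); im=c['image']
hsv=cv2.cvtColor(im,cv2.COLOR_RGB2HSV)
m=cv2.inRange(hsv,(100,100,60),(130,255,255)); m[:190]=0;m[260:]=0;m[:,:180]=0;m[:,260:]=0
p=np.argwhere(m)[:,::-1].astype(np.float32); W=np.array([ray(c,u,v,.01)[:2] for u,v in p]).astype(np.float32)
r=cv2.minAreaRect(W*1000); print('blue',len(p),r, W.mean(0))
s=dict(np.load('pics/sc0.npz')); x=s['image'][120:210,250:380]
t=im[130:245,290:435]
cv2.imwrite('pics/crop1.png',np.vstack([cv2.resize(t,(725,575),interpolation=cv2.INTER_CUBIC)])[:,:,::-1])
cv2.imwrite('pics/crop2.png',cv2.resize(x,(780,540),interpolation=cv2.INTER_CUBIC)[:,:,::-1])
```

```text
blue 321 ((451.2953796386719, 144.7587127685547), (33.51034927368164, 63.07936096191406), 57.69773864746094) [0.45149508 0.1449348 ]
```

View pics/crop1.png

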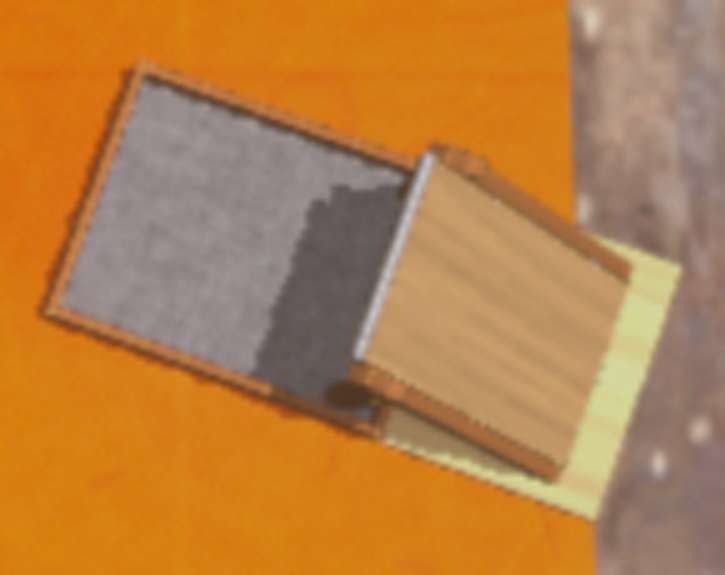

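View pics/crop2.png

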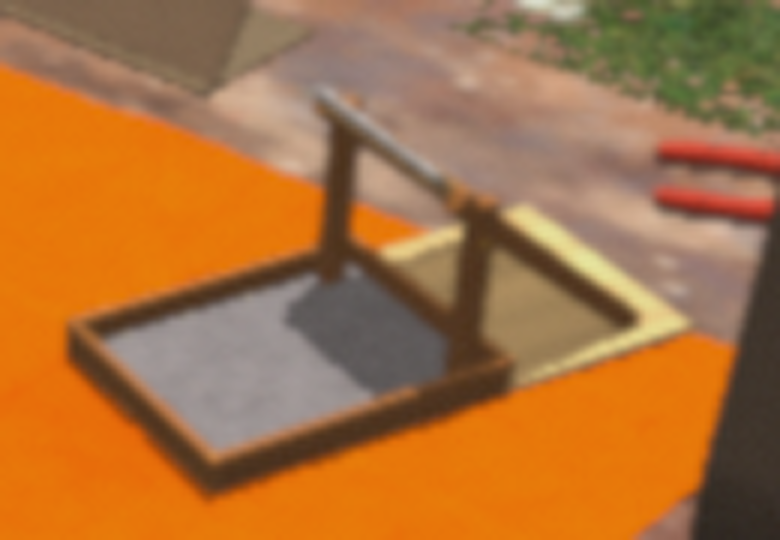

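In the top crop, the bar runs from (431,155) to (360,360), which is pixels (376,161) to (362,202). The tray corners are about (140,70) and (48,313). In the scene crop the bar runs from (322,95) to (445,190). The ramp has side rails next to the bar's ends, so I will open only partway there.

Run:
```python
from h import *
c=dict(np.load('pics/top0.npz')); s=dict(np.load('pics/sc0.npz'))
T=lambda u,v:(290+u/5,130+v/5)
A=ray(c,*T(429,155),.127);B=ray(c,*T(360,358),.127)
print('bar',A,B,np.linalg.norm(A-B),'mid',(A+B)/2)
for e in((322,95),(445,190)): print('scene bar',ray(s,250+e[0]/6,120+e[1]/6,.127))
for e in((140,66),(45,315)): print('tray wall',ray(c,*T(*e),.022))
d=(A-B)/np.linalg.norm(A-B); print('bar dir deg',np.degrees(np.arctan2(d[1],d[0])))
ps=ctrl.get_state(); r=R.from_quat(ps['tcp_rot']).as_matrix(); print(r)
```

```text
bar [ 0.58253952 -0.22122887  0.127     ] [ 0.48799029 -0.18937602  0.127     ] 0.09977054945368496 mid [ 0.53526491 -0.20530244  0.127     ]
scene bar [ 0.57873717 -0.21636994  0.127     ]
scene bar [ 0.4806193 -0.1789436  0.127    ]
tray wall [ 0.64198544 -0.10138618  0.022     ]
tray wall [ 0.51302208 -0.05420642  0.022     ]
bar dir deg -18.618245411169013
[[ 9.38055011e-01  3.46486075e-01 -4.43466318e-04]
 [ 3.46486203e-01 -9.38052608e-01  2.14854995e-03]
 [ 3.28447905e-04 -2.16911301e-03 -9.99997594e-01]]
```

```bash
cat >> h.py <<'E'
def down(yaw): 
    y=np.radians(yaw); return np.array([[np.cos(y),np.sin(y),0],[np.sin(y),-np.cos(y),0],[0,0,-1.]])
def plan(wps,p=None,M=None):
    s=ctrl.get_state()
    if p is None: p=s['eef_pos']; M=R.from_quat(s['tcp_rot']).as_matrix()
    for q,yaw in wps:
        t=down(yaw); print(np.round(R.from_matrix(M.T@t).as_rotvec()/2/np.pi,4),np.round(M.T@(np.array(q)-p)/.2,4)); p=np.array(q);M=t
E
python3 - <<'E'
from h import *
plan([((.37,-.46,.25),60),((.50,-.27,.25),100),((.49,-.08,.25),125),((.43,.10,.21),147.7)])
E
```

```text
[-0.0003 -0.0002 -0.1104] [ 0.938  -0.5737 -0.0283]
[ 0.      0.     -0.1111] [1.1477 0.0879 0.    ]
[ 0.      0.     -0.0694] [0.9442 0.1157 0.    ]
[ 0.      0.     -0.0631] [0.9093 0.2705 0.2   ]
```

>>> {"method": "send_rows", "body": {"moves": "0 0 -0.028 0.24 -0.14 0 1;0 0 -0.055 0.47 -0.28 0 1;0 0 -0.083 0.7 -0.42 0 1;0 0 -0.11 0.94 -0.57 0 1;0 0 -0.11 0.94 -0.57 0 1"}}

```text
time: 0.72
eef_pos: [0.3727, -0.4579, 0.2448]
tcp_rot: [0.865, 0.501, 0.0, -0.001]
contact_force: [0.1, -0.5, 0.3]
opening: 0.999
finger_force: 0.0
```

>>> {"method": "send_rows", "body": {"moves": "0 0 -0.028 0.25 0.02 0 1;0 0 -0.055 0.5 0.04 0 1;0 0 -0.083 0.75 0.06 0 1;0 0 -0.11 1 0.08 0 1;0 0 -0.11 1 0.08 0 1"}}

```text
time: 1.35
eef_pos: [0.4859, -0.2944, 0.2449]
tcp_rot: [0.645, 0.764, 0.0, -0.0]
contact_force: [0.1, 0.3, -0.4]
opening: 0.998
finger_force: 0.0
```

Run:
```python
from h import *
s=ctrl.get_state();print(s['time'],s['eef_pos'],s['qpos'])
plan([((.49,-.10,.25),125),((.43,.08,.21),147.7)])
```

```text
1.35 [ 0.48591613 -0.29442693  0.24494017] [-7.23323579e-01  5.27743237e-02  1.84324075e+00  5.66687488e-05
  1.24622932e+00 -8.91591123e-01]
[-0.     -0.0001 -0.0704] [ 0.955   0.1829 -0.0248]
[ 0.      0.     -0.0631] [0.9093 0.2705 0.2   ]
```

>>> {"method": "send_rows", "body": {"moves": "0 0 -0.018 0.24 0.045 0 1;0 0 -0.035 0.48 0.09 0 1;0 0 -0.053 0.72 0.135 0 1;0 0 -0.07 0.955 0.18 0 1;0 0 -0.07 0.955 0.18 0 1"}}

```text
time: 1.98
eef_pos: [0.4886, -0.1009, 0.2451]
tcp_rot: [0.464, 0.886, -0.0, -0.0]
contact_force: [0.1, 0.2, -0.1]
opening: 0.997
finger_force: 0.0
```

>>> {"method": "send_rows", "body": {"moves": "0 0 -0.016 0.23 0.07 0.05 1;0 0 -0.032 0.45 0.135 0.1 1;0 0 -0.048 0.68 0.2 0.15 1;0 0 -0.063 0.91 0.27 0.2 1;0 0 -0.063 0.91 0.27 0.2 1;0 0 -0.063 0.91 0.27 0.2 1"}}

```text
time: 2.72
eef_pos: [0.4308, 0.0771, 0.2056]
tcp_rot: [0.282, 0.959, -0.0, 0.001]
contact_force: [-0.2, 0.5, -0.0]
opening: 1.005
finger_force: 0.0
```

Run:
```python
from h import *
s=ctrl.get_state();print(s['time'],s['eef_pos'],s['qpos'])
c=snap('wrist','w1'); print(c['fovy'],c['extrinsics'].round(3),proj(c,[.4513,.1448,.01]))
```

```text
2.725 [0.43076382 0.07710566 0.20564925] [-5.50029483e-02 -2.24107520e-01  2.17450376e+00 -1.05100912e-03
  1.19029543e+00 -1.05281875e+00]
60.88495928276535 [[ 0.541 -0.795 -0.274  0.36 ]
 [ 0.841  0.512  0.177  0.123]
 [-0.    -0.326  0.945  0.333]
 [ 0.     0.     0.     1.   ]] (np.float64(321.9486988205), np.float64(148.09612078980808))
```

View pics/w1.png

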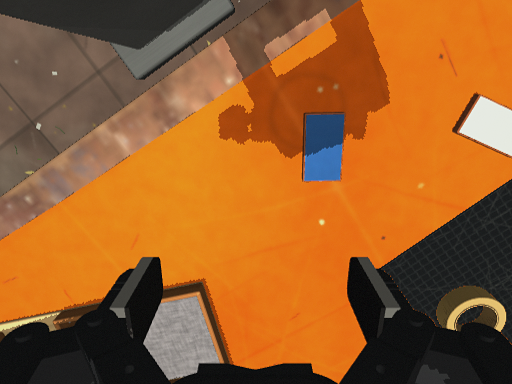

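The wrist view shows the blue tile at about (323,147), almost square to the jaws. The white tile is clear of them at (490,125).

Run:
```python
from h import *
c=dict(np.load('pics/w1.npz')); hsv=cv2.cvtColor(c['image'],cv2.COLOR_RGB2HSV)
m=cv2.inRange(hsv,(98,100,40),(130,255,255)); n,l,st,ce=cv2.connectedComponentsWithStats(m); i=1+st[1:,4].argmax(); print(st[i])
p=np.argwhere(l==i)[:,::-1]; W=np.array([ray(c,u,v,.01)[:2] for u,v in p]).astype(np.float32)
r=cv2.minAreaRect(W*1000); print(r)
x,y=np.array(r[0])/1000
a=r[2] if r[1][0]>r[1][1] else r[2]-90
a%=180; print(a)
plan([((x,y,.08),a),((x,y,.0165),a)])
```

```text
[ 305  115   39   66 2369]
((452.1965026855469, 145.84786987304688), (36.32900619506836, 65.8457260131836), 58.33750534057617)
148.33750534057617
[-0.      0.0002 -0.0033] [0.0983 0.3473 0.6288]
[0. 0. 0.] [0.     0.     0.3175]
```

>>> {"method": "send_rows", "body": {"moves": "0 0 -0.003 0.05 0.17 0.3 0.7;0 0 -0.003 0.1 0.345 0.55 0.4;0 0 -0.003 0.1 0.345 0.63 0.4;0 0 -0.003 0.1 0.345 0.63 0.4;0 0 -0.003 0.1 0.345 0.63 0.4"}}

```text
time: 3.4
eef_pos: [0.4519, 0.1464, 0.0807]
tcp_rot: [0.273, 0.962, 0.0, 0.001]
contact_force: [0.8, 0.1, 0.8]
opening: 0.702
finger_force: 0.0
```

Run:
```python
from h import *
s=ctrl.get_state();print(s['time'],s['eef_pos'],s['opening'],ctrl.finger_overhang)
c=snap('wrist','w2')
M=R.from_quat(s['tcp_rot']).as_matrix()
for h in(.014,.008): print(h,[np.round(proj(c,s['eef_pos']+M@[0,y*.7*.0425,h])) for y in(-1,1)])
hsv=cv2.cvtColor(c['image'],cv2.COLOR_RGB2HSV)
m=cv2.inRange(hsv,(98,100,40),(130,255,255)); n,l,st,ce=cv2.connectedComponentsWithStats(m); i=1+st[1:,4].argmax()
p=np.argwhere(l==i)[:,::-1]; W=np.array([ray(c,u,v,.01)[:2] for u,v in p]).astype(np.float32)
print(st[i],cv2.minAreaRect(W*1000))
plan([((.4522,.1458,.0165),148.3)])
```

```text
3.4 [0.45191034 0.14644396 0.08065101] 0.701641423688123 0.014
0.014 [array([193., 260.]), array([313., 260.])]
0.008 [array([191., 266.]), array([316., 266.])]
[ 224  167   59   93 5156] ((452.08197021484375, 146.06204223632812), (36.491756439208984, 65.59837341308594), 58.36712646484375)
[0.0003 0.0004 0.    ] [-0.0019 -0.0036  0.3228]
```

View pics/w2.png

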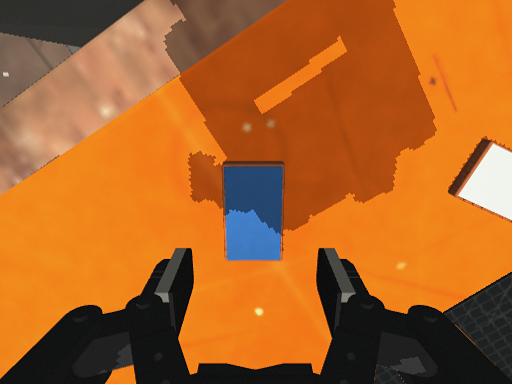

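The wrist view shows the tile at about (253,210), centred between the jaws, with the fingertips at about (188,250) and (320,250) still above it.

>>> {"method": "send_rows", "body": {"moves": "0 0 0 0 0 0.16 0.2;0 0 0 0 0 0.25 0.15;0 0 0 0 0 0.3 0.15;0 0 0 0 0 0.32 0.15;0 0 0 0 0 0.32 0.15"}}

```text
time: 4.08
eef_pos: [0.451, 0.1474, 0.016]
tcp_rot: [0.272, 0.962, 0.0, 0.001]
contact_force: [-0.3, 0.5, -0.6]
opening: 0.576
finger_force: 0.0
```

>>> {"method": "send_rows", "body": {"moves": "0 0 0 0 0 0.01 0.15;0 0 0 0 0 0.01 0.15"}}

```text
time: 4.32
eef_pos: [0.4505, 0.1475, 0.0136]
tcp_rot: [0.272, 0.962, 0.0, 0.0]
contact_force: [-1.0, -0.8, -1.1]
opening: 0.573
finger_force: 0.0
```

>>> {"method": "send_rows", "body": {"moves": "0 0 0 0 0 0.004 -0.1;0 0 0 0 0 0.004 -0.4;0 0 0 0 0 0.004 -0.4;0 0 0 0 0 0.004 -0.4", "newtons": 40}}

```text
time: 4.82
eef_pos: [0.4506, 0.1475, 0.0134]
tcp_rot: [0.272, 0.962, -0.0, -0.0]
contact_force: [-2.5, -0.8, 5.0]
opening: 0.456
finger_force: 39.7
```

>>> {"method": "send_rows", "body": {"moves": "0 0 0 0 0 -0.2 -0.4;0 0 0 0 0 -0.4 -0.4;0 0 0 0 0 -0.7 -0.4;0 0 0 0 0 -0.95 -0.4;0 0 0 0 0 -0.95 -0.4"}}

```text
time: 5.45
eef_pos: [0.4532, 0.1479, 0.2079]
tcp_rot: [0.272, 0.962, 0.002, 0.005]
contact_force: [-0.2, -0.6, -1.4]
opening: 0.45
finger_force: 41.2
```

Run:
```python
from h import *
s=ctrl.get_state();print(s['time'],s['eef_pos'],s['opening'])
c=snap('wrist','w3')
plan([((.50,.02,.23),110),((.535,-.12,.23),71),((.541,-.188,.19),71)])
```

```text
5.45 [0.45318555 0.14786165 0.20791645] 0.45046151557826647
[0.0007 0.0004 0.1068] [-0.5417 -0.4163 -0.1257]
[0.     0.     0.1083] [-0.7176 -0.075   0.    ]
[0. 0. 0.] [-0.3117  0.1391  0.2   ]
```

View pics/w3.png

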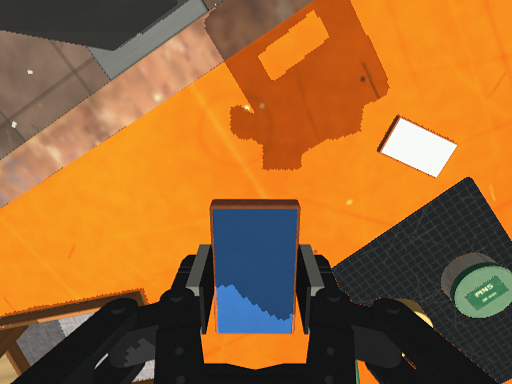

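The wrist view shows the blue tile held between the pads, with corners at about (211,208), (299,208), (293,333) and (216,333). I'll check that it is level and find its offset in the tool frame.

```bash
cat >> h.py <<'E'
def held(f,s):
    c=dict(np.load(f'pics/{f}.npz')); hsv=cv2.cvtColor(c['image'],cv2.COLOR_RGB2HSV)
    m=cv2.inRange(hsv,(98,100,40),(130,255,255)); n,l,st,ce=cv2.connectedComponentsWithStats(m); i=1+st[1:,4].argmax()
    k=cv2.convexHull(np.argwhere(l==i)[:,::-1].astype(np.int32)); q=cv2.approxPolyN(k,4,ensure_convex=True).reshape(-1,2).astype(float)
    q=q[np.argsort(np.arctan2(*(q-q.mean(0)).T[::-1]))]; print(q.tolist())  # TL TR BR BL
    F=192/np.tan(np.radians(float(c['fovy']))/2); K=np.array([[F,0,c['cx']],[0,F,c['cy']],[0,0,1.]])
    a,b=.0345,.0195; o=np.array([[a,b,0],[a,-b,0],[-a,-b,0],[-a,b,0]])
    M=R.from_quat(s['tcp_rot']).as_matrix()
    G=np.diag([1,-1,-1.])
    for ok,rv,tv in zip(*[iter([])]*3): pass
    n,rvs,tvs,e=cv2.solvePnPGeneric(o,q,K,None,flags=cv2.SOLVEPNP_IPPE)
    for rv,tv,er in zip(rvs,tvs,e):
        E=c['extrinsics']; Rw=E[:3,:3]@G@cv2.Rodrigues(rv)[0]; t=E[:3,:3]@G@tv.ravel()+E[:3,3]
        print('err',er,'zaxis',Rw[:,2].round(3),'top centre tool mm',(M.T@(t-s['eef_pos'])*1000).round(1),'x yaw',np.degrees(np.arctan2(Rw[1,0],Rw[0,0])).round(1),'x axis tool',(M.T@Rw[:,0]).round(3))
E
python3 - <<'E'
from h import *
held('w3',ctrl.get_state())
E
```

```text
[[212.0, 210.0], [297.0, 210.0], [291.0, 332.0], [218.0, 332.0]]
err [0.29237581] zaxis [-0.026  0.008  1.   ] top centre tool mm [-8.9  1.8  8.8] x yaw 148.5 x axis tool [ 1.    -0.     0.023]
err [6.83833364] zaxis [-0.78   0.476  0.406] top centre tool mm [-0.7  1.8  7.9] x yaw 147.6 x axis tool [0.41  0.003 0.912]
```

>>> {"method": "send_rows", "body": {"moves": "0 0 0.027 -0.13 -0.1 -0.03 -0.4;0 0 0.054 -0.27 -0.21 -0.06 -0.4;0 0 0.08 -0.4 -0.31 -0.1 -0.4;0 0 0.107 -0.54 -0.415 -0.12 -0.4;0 0 0.107 -0.54 -0.415 -0.12 -0.4"}}

```text
time: 6.12
eef_pos: [0.4985, 0.0187, 0.2245]
tcp_rot: [0.575, 0.818, -0.001, -0.002]
contact_force: [-0.9, 0.6, -0.3]
opening: 0.453
finger_force: 41.2
```

>>> {"method": "send_rows", "body": {"moves": "0 0 0.027 -0.18 -0.02 0 -0.4;0 0 0.054 -0.36 -0.04 0 -0.4;0 0 0.081 -0.54 -0.055 0 -0.4;0 0 0.108 -0.72 -0.075 0 -0.4;0 0 0.108 -0.72 -0.075 0 -0.4;0 0 0.108 -0.72 -0.075 0 -0.4"}}

```text
time: 6.88
eef_pos: [0.5329, -0.119, 0.2249]
tcp_rot: [0.813, 0.582, -0.001, -0.002]
contact_force: [-0.3, 0.2, -0.5]
opening: 0.454
finger_force: 41.2
```

Run:
```python
from h import *
c=snap('wrist','w4');s=ctrl.get_state();print(s['time'],s['eef_pos'],s['opening'],R.from_quat(s['tcp_rot']).as_matrix()[:,0])
held('w4',s)
plan([((.541,-.188,.19),71)])
a=snap('top','top4')['image'][110:230,270:430]; cv2.imwrite('pics/v4.png',np.hstack([c['image'],cv2.resize(a,(512,384))])[:,:,::-1] if 0 else c['image'][:,:,::-1])
for P in ([.5825,-.2212,.127],[.488,-.1894,.127],[.5353,-.2053,.130]): print(proj(c,P))
```

```text
6.925 [ 0.53306767 -0.11879338  0.22522588] 0.4548208485797555 [3.22512350e-01 9.46565002e-01 6.93445661e-04]
[[213.0, 210.0], [297.0, 210.0], [291.0, 332.0], [218.0, 332.0]]
err [0.19380082] zaxis [0.017 0.022 1.   ] top centre tool mm [-7.7 -0.  13.2] x yaw 71.0 x axis tool [1.    0.003 0.027]
err [6.52213341] zaxis [0.287 0.858 0.426] top centre tool mm [ 0.3 -0.  12.6] x yaw 71.1 x axis tool [0.425 0.003 0.905]
[-0.0004 -0.0001  0.0005] [-0.3149  0.1496  0.1755]
(np.float64(352.8084465393497), np.float64(293.96753900941405))
(np.float64(230.81494642509136), np.float64(294.077660352114))
(np.float64(292.20750987981205), np.float64(296.30076798685445))
```

View pics/v4.png

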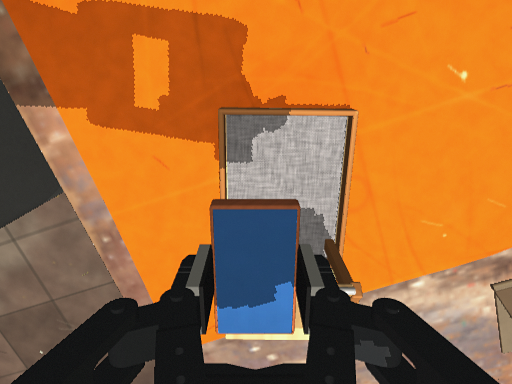

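The wrist view shows the held tile level and pointing along the tray. The visible bar end at about (350,290) is within a few pixels of my projected end at (353,294), so the bar estimate holds.

Run:
```python
from h import *
plan([((.542,-.1854,.185),71.2),((.542,-.1854,.1475),71.2)])
```

```text
[-0.0003 -0.0001 -0.0001] [-0.3011  0.1492  0.2028]
[0. 0. 0.] [0.     0.     0.1875]
```

>>> {"method": "send_rows", "body": {"moves": "0 0 0 -0.15 0.075 0.05 -0.4;0 0 0 -0.25 0.12 0.1 -0.4;0 0 0 -0.3 0.15 0.17 -0.4;0 0 0 -0.3 0.15 0.2 -0.4;0 0 0 -0.3 0.15 0.2 -0.4"}}

```text
time: 7.6
eef_pos: [0.5421, -0.186, 0.1854]
tcp_rot: [0.814, 0.581, -0.0, -0.001]
contact_force: [-0.6, 0.4, -1.2]
opening: 0.453
finger_force: 41.2
```

Run:
```python
from h import *
c=snap('scene','sc5'); s=ctrl.get_state(); print(s['time'],s['eef_pos'])
cv2.imwrite('pics/v5.png',cv2.resize(c['image'][110:210,250:390],(784,560),interpolation=cv2.INTER_CUBIC)[:,:,::-1])
plan([((.542,-.1854,.1475),71.2)])
```

```text
7.65 [ 0.54253121 -0.18609749  0.18614013]
[-0.0001 -0.0001 -0.0004] [ 0.0023 -0.0035  0.1932]
```

View pics/v5.png

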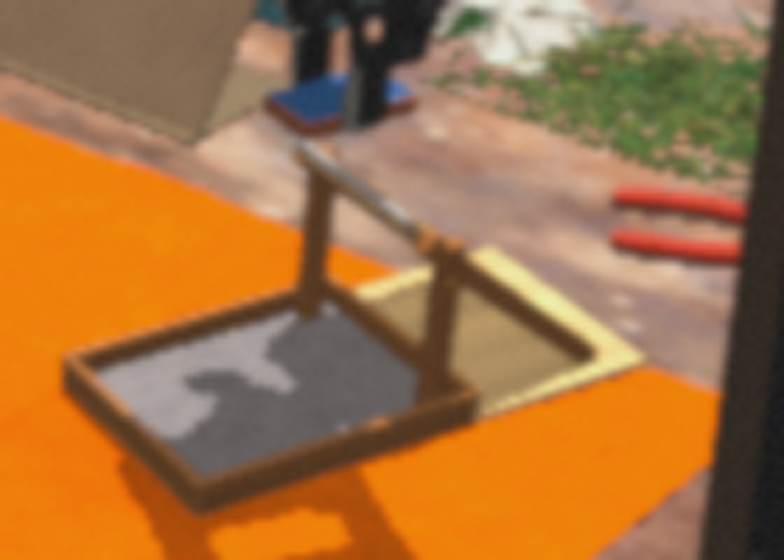

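The scene crop shows the tile at about (340,102), level above the bar, which runs from (300,150) to (425,235); the fingers clear the rails. Next I'll lower the tile to about 4 mm above the bar, pause there, then let go.

>>> {"method": "send_rows", "body": {"moves": "0 0 0 0 0 0.08 -0.4;0 0 0 0 0 0.14 -0.4;0 0 0 0 0 0.17 -0.4;0 0 0 0 0 0.19 -0.4;0 0 0 0 0 0.19 -0.4;0 0 0 0 0 0.19 -0.4"}}

```text
time: 8.4
eef_pos: [0.543, -0.187, 0.149]
tcp_rot: [0.814, 0.581, 0.0, 0.0]
contact_force: [0.1, -0.0, -0.4]
opening: 0.454
finger_force: 41.2
```

Run:
```python
from h import *
c=snap('scene','sc6'); s=ctrl.get_state(); print(s['time'],s['eef_pos'],s['contact_force'])
cv2.imwrite('pics/v6.png',cv2.resize(c['image'][110:170,280:350],(700,600),interpolation=cv2.INTER_CUBIC)[:,:,::-1])
```

```text
8.45 [ 0.54296561 -0.18697825  0.14902081] [ 0.17902863 -0.59756656  0.03512573]
```

View pics/v6.png

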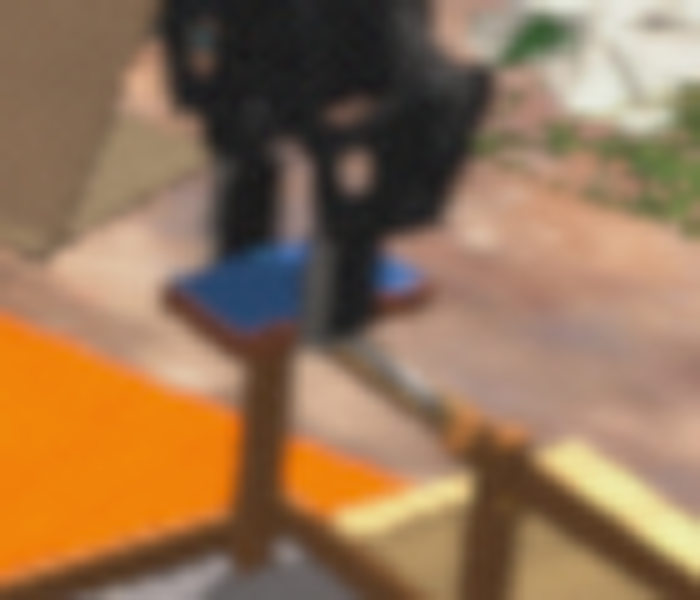

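The crop shows the tile level over the bar, with its longer part (about (240,310)) out over the tray and the near fingertip at (335,335) just above the bar. I'll lower it 2 mm more and release.

>>> {"method": "send_rows", "body": {"moves": "0 0 0 0 0 0.01 -0.4;0 0 0 0 0 0.01 -0.4;0 0 0 0 0 0.01 0.3;0 0 0 0 0 0.01 0.3;0 0 0 0 0 0.01 0.3;0 0 0 0 0 0.01 0.3;0 0 0 0 0 0.01 0.3;0 0 0 0 0 0.01 0.3;0 0 0 0 0 0.01 0.3"}}

```text
time: 9.57
eef_pos: [0.5427, -0.1868, 0.1465]
tcp_rot: [0.814, 0.581, 0.0, -0.0]
contact_force: [-0.5, 0.5, -0.3]
opening: 0.646
finger_force: 0.0
```

>>> {"method": "send_rows", "body": {"moves": "0 0 0 0 0 -0.2 0.3;0 0 0 0 0 -0.4 0.3;0 0 0 0 0 -0.6 0.3;0 0 0 0 0 -0.6 0.3"}}

```text
time: 10.07
eef_pos: [0.5445, -0.1878, 0.2713]
tcp_rot: [0.814, 0.581, 0.002, 0.004]
contact_force: [0.2, -1.0, -0.1]
opening: 0.651
finger_force: 0.0
```

Run:
```python
from h import *
a=snap('top','top7'); c=snap('scene','sc7'); s=ctrl.get_state(); print(s['time'],s['eef_pos'])
cv2.imwrite('pics/v7.png',np.hstack([cv2.resize(i,(400,400),interpolation=cv2.INTER_CUBIC) for i in(a['image'][130:240,290:400],c['image'][120:210,250:340])])[:,:,::-1])
```

```text
10.175 [ 0.54255004 -0.18673415  0.26631355]
```

View pics/v7.png

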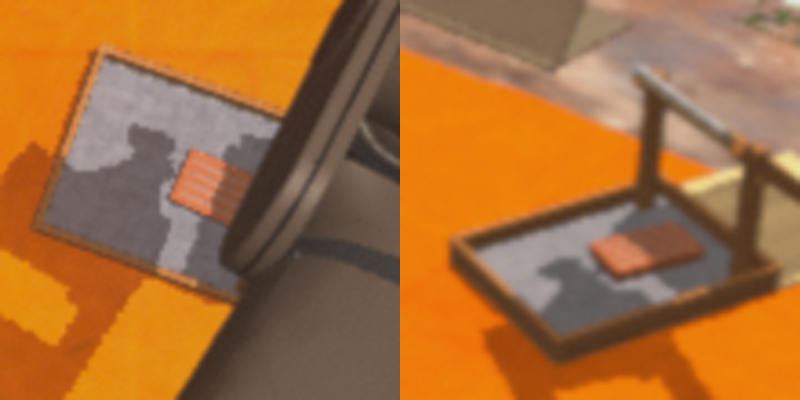

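The picture shows the tile flat in the tray, clay face up, at about (210,180) in the left half and (647,248) in the right. The robot is clear of everything.

```bash
python3 -c "
from plant import ctrl
print(ctrl.sign_off())"
```

```text
the job is handed in; nothing more can be done
None
```

The blue tile tipped off the bar and lies flat in the tray, clay side up and blue face down; the white tile was not touched, and I handed the job in at about 10 s (no verdict was returned).

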